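# Latch the surplus-parts case

### The job

The blue parts case stands with its lid sprung a little ajar. Hook the latch's steel claw over the brass keeper on the lid, feeling for the slot without forcing the claw onto the keeper, then swing the red lever down over centre until it lies flat and holds the lid shut by itself; let go and leave the loose parts around the case where they are.

Things in the scene. Friction and masses are not known exactly. Their poses are not given: they have to be found in the camera images.
- case: Blue hard case fixed to the table, 185 (x, with lid) x 240 (y) x 130 mm (z), standing with seam and latch on top. Origin on the table straight below the lever's pivot; x points from the robot side across the seam to the lid, z up. All latch parts move in its plane y = 0. Top at z 130; back shell x -75 to 49, lid x 49.5 to 110 when shut.
- lever_pivot (a point): Pivot of the red lever, at x 0, z 144 mm in the case frame. It does not move.
- lid: Lid, the blue front shell, hinged along y at the foot of the seam (its origin: case x 49.5, z 5 mm). A spring (2 N at the keeper now, 12 N when shut) holds it 0.029 rad ajar, its top about 4 mm out in x; only the latch keeps it shut. It carries the brass keeper (see keeper_mid).
- keeper_mid (a point): Middle of the range in which the 18 mm wide keeper's lip may stand: its screw sets it up to 5.5 mm either way along case x, differently each time and not reported; feel or look for it. From the seam out: flat 14 mm, then lip bar, diameter 6 mm along y, axis at this height; slot 6.5 mm wide in x, open above, floor 15 mm below; rib 10 mm thick, top level with the lip's.
- lid_edge (a point): Middle of the lid's upper inner edge at the seam. In the case frame x = 49.5 mm when the lid is shut, about 53.1 mm when ajar.
- lever (a joint): Red latch lever's angle t (rad): 0 closed, flat, pointing to case -x; pi/2 upright; up to 2.3, leaning to the keeper. Red grip 28 to 62 mm from the pivot, 20 mm wide in y, 6 thick; its face on the keeper side (upper when flat) is 4 mm off the pivot's line. Stays where left. With the claw hooked it draws tight going down (up to 10 N at the grip), passes centre near 0.25 rad, then snaps flat.
- link_pin (a point): Pin joining the claw's link to the lever, 22 mm from the pivot: at lever angle t it is at x = -22 cos(t - 0.35), z = 144 + 22 sin(t - 0.35) mm in the case frame.
- claw: Steel claw on the lever's link; origin = centre of its yellow ball knob (16 mm across) to pinch across y from above, free beside it to 10 mm below centre. Claw x runs along the link to the tooth, z up through the knob. Pitches freely on the pin (x -80, z -33 from here) and falls by its weight; moving it turns the lever too. Above 18 N pull it springs out along x, 2 N/mm, up to 14 mm.
- claw_tip (a point): Middle of the lower end of the claw's downward tooth, at x 11.75, z -25.5 mm from the knob centre in claw axes. The tooth is 3.5 mm thick, 14 wide, and reaches 10.5 mm below the claw's plate. Hooked: tooth down in the slot behind the lip, lever near or past upright. Pressing the held claw on the keeper with over 22 N is forcing it.
- socket: White ceramic valve socket, 48 mm across, 30 mm high, loose on the table beside the case; origin under its centre. A bystander.
- dial_knob: Black dial knob, 52 mm across, 24 mm high, loose on the table; origin under its centre. A bystander.
- carton: Small purple carton, 50 x 50 x 85 mm, loose on the table; origin under its centre. A bystander.

How it is judged:
By the outcome, as a careful person would: the job done as asked, in the order asked, and still so for the second after the job is handed in, with the robot touching nothing.
It also fails if it takes over 67 s, if anything falls off the work surface, if the arm or the gripper's body presses on something with over 40 N, if the wrist force passes 120 N, or if a joint passes its speed limit or range.

### The arm

A 7-joint arm with a two-finger parallel gripper is mounted at the origin on the work surface. World frame = base frame: x ahead of the robot, y to its left, z up, the work surface at z = 0. Lengths are in m, angles in rad, forces in N, time in s.
With the tool pointing down it reaches from about 0.425 to 0.925 m from the base axis. Payload 6.8 kg.
Tool frame: the origin (TCP) lies between the finger pads; the fingertips stand 22 mm ahead of it and the grasp point (between the pads) lies 3 mm ahead of it (arm.finger_overhang is the distance from the TCP to the fingertips, in m); z points along the fingers, y is the direction in which the jaws open and shut (so a half turn about z gives the same grasp; the last joint's range is limited). The gripper opens to 85 mm and grips with 20 to 120 N. Pads are 22 mm wide; open, the fingers measure 114 mm over their backs; the gripper's body (76 mm by 85 mm) begins 54 mm behind the grasp point. The pads swing forward as they close: fully open they stand 13 mm farther back than shut.
Start: joints at [-1.415, 0.477, 0.022, 1.555, -0.011, 1.109, -0.083], TCP at [0.176, 0.652, 0.253] pointing down, gripper open.
Joint ranges: [-2.96, 2.96], [-0.34, 2.1], [-1.41, 1.46], [0.24, 2.44], [-1.37, 4.51], [0.17, 1.92], [-2.96, 2.96]. Speed limits (rad/s): [2.39, 2.39, 3.14, 3.14, 3.14, 3.14, 3.14].

### API

Orientations are given as [roll, pitch, yaw] about the fixed x, y, z axes, in that order (R = Rz(yaw) Ry(pitch) Rx(roll)).
In Python, from bench import observe, imaging, arm gives the robot as it stands. The module is installed in compiled form; this text tells all that it offers.
- The arm moves only by the shell command python3 -m creep 'ROWS' [FORCE]. ROWS is a JSON object of lists of equal length, an entry for each row: "hand": the closure, from 0 (fully open) to 1 (shut); "linear": the shift along the tool's x, y, z in m, a list of three; "turn": the turn about the tool's z in rad. A call has 1 to 10 rows; each row shifts and turns the commanded pose from where the row before left it, along the tool's axes as they then stand; what a row does not reach is not made up. A row lasts 1/8 s, in which the tool goes at most 62.5 mm and 10.7 degrees, less where a joint would pass 70% of its speed; a pose out of reach is approached as far as the arm can. A call with a gripper value outside its range is refused whole. The fingers move at their own pace and stop on an object; FORCE is the grip in N (left out, the last holds). Time passes only in rows, so rows that do not move let the fingers close. It gives the time, the measured TCP pose, the force and the opening at its end, in the units of the state.
- observe(): the state, without advancing time (a new reading comes with each control period).
- imaging.camera(name): name is "scene" or "top"; returns the picture (420x560x3 uint8, red, green, blue); there is no depth.
- imaging.get_calibration(name): a dict with "intrinsics" (3x3 intrinsics, pixels), "k1" (the pictures are not rectified: a ray, as slopes to the right and down, at radius r is drawn at 1 + k1 r^2 times it, then the intrinsics apply), "cam_to_world" (4x4, takes a point from camera to world coordinates). Camera axes: x right, y up, looking along -z (the intrinsics and any distortion apply to the point x, -y, -z); pixel columns grow to the right and rows downward; lengths in m; the calibration is good to about 2 mm. A picture is of the moment at which its call begins. get_calibration takes no time and is no camera call.
- arm.close_job(): hands the job in, once; it reports no verdict.
Trained networks look in the newest picture that a camera, given by its name, has taken for a name from the list of things; names that differ only in an ending like _2 or _b are one class to them, and where a whole thing is asked for, a point or a joint stands for the part that bears it (a point fixed in the world has none). Each returns a list of dicts, best first, with "confidence" (0 to 1); they miss things now and then, are a little off and sometimes report something else, mostly with a low value. They report only what shows in the picture. A call takes as long as a camera call.
- imaging.search_frame(camera, thing): "xyz" ([x, y, z] in m, in world coordinates, good to about 4 mm: the middle of the surface that is visible of it).
- imaging.regions_of(camera, thing): "pixels" (420x560 bool, what is visible of it).
- imaging.landmark_of(camera, thing): "xyz" ([x, y, z] in m, in world coordinates, good to about 4 mm: a listed point, or the origin of a listed thing).
The state is a dict: "t": time; "joint_pos": joint angles; "joint_velocities": joint speeds; "effort": joint torques, N m; "position": TCP position; "tcp_rot": TCP orientation; "wrist_force": force on the tool from outside, world axes, zero at the start; "ft_torque": the same for the moment, N m; "grip_width": finger opening in m.
Only numpy, scipy, OpenCV 4.12 (cv2) and the standard library are available. Lean on these libraries where they do the work, as an engineer would, in place of code of your own. Each camera call takes 0.05 s, during which the arm holds its last target.

## Working session

There is one attempt and no reset: what is moved stays moved. The work goes in short steps, Python scripts to look and compute and a shell command to move; the robot and the scene stay as the last step left them, time stands still between calls to the robot, and variables do not carry over. Pictures are saved under pics/ and viewed, and the job is handed in when it is done.

```bash
mkdir -p pics
cat > h.py <<'E'
import numpy as np, cv2
from bench import observe, imaging, arm
def pic(n,f,crop=None,s=1):
    im=imaging.camera(n)
    o=im[...,::-1].copy()
    if crop: a,b,c,d=crop; o=o[b:d,a:c]
    if s!=1:o=cv2.resize(o,None,fx=s,fy=s,interpolation=cv2.INTER_CUBIC)
    cv2.imwrite('pics/'+f,o); return im
def ray(n,u,v):
    c=imaging.get_calibration(n);K=np.array(c['intrinsics']);k=c['k1'];T=np.array(c['cam_to_world'])
    d=np.array([(u-K[0,2])/K[0,0],(v-K[1,2])/K[1,1]]);x=d.copy()
    for _ in range(30): x=d/(1+k*(x@x))
    return T[:3,3],T[:3,:3]@np.array([x[0],-x[1],-1])
def proj(n,p):
    c=imaging.get_calibration(n);K=np.array(c['intrinsics']);k=c['k1'];T=np.array(c['cam_to_world'])
    q=T[:3,:3].T@(np.array(p)-T[:3,3]);x=np.array([q[0],-q[1]])/-q[2];x=x*(1+k*(x@x))
    return K[0,0]*x[0]+K[0,2],K[1,1]*x[1]+K[1,2]
def st():
    s=observe()
    for k in ['t','position','tcp_rot','wrist_force','ft_torque','grip_width']: print(k,np.round(s[k],4))
E
python3 - <<'E'
from h import *
st();print(arm.finger_overhang)
pic('scene','s0.png');pic('top','t0.png')
for n in ['scene','top']:
    c=imaging.get_calibration(n);print(n,np.round(c['cam_to_world'],3).tolist(),np.round(c['intrinsics'],1).tolist(),c['k1'])
    for th in ['case','lever_pivot','keeper_mid','lid_edge','link_pin','claw','claw_tip']:
        r=imaging.landmark_of(n,th); print(th,[(np.round(x['xyz'],4),round(x['confidence'],2)) for x in r[:2]])
E
```

```text
t 0.0
position [0.1759 0.6511 0.2523]
tcp_rot [-3.1398e+00  2.0000e-04  2.8779e+00]
wrist_force [-0.1839  0.9622  0.1029]
ft_torque [ 0.0026  0.0079 -0.0502]
grip_width 0.0856
0.022
scene [[-0.732, -0.479, 0.485, 1.004], [0.682, -0.533, 0.501, 0.505], [0.019, 0.697, 0.717, 0.82], [0.0, 0.0, 0.0, 1.0]] [[522.7, 0.0, 280.9], [0.0, 522.7, 199.9], [0.0, 0.0, 1.0]] -0.004706432317079947
case []
lever_pivot [(array([ 0.5028, -0.0943,  0.1467]), 0.58)]
keeper_mid [(array([ 0.5799, -0.0856,  0.1493]), 0.83)]
lid_edge [(array([ 0.5608, -0.0856,  0.1298]), 0.8)]
link_pin [(array([ 0.4857, -0.099 ,  0.1581]), 0.7)]
claw [(array([ 0.5699, -0.0888,  0.1806]), 0.64)]
claw_tip [(array([ 0.5766, -0.0857,  0.149 ]), 0.61)]
top [[0.017, 0.998, -0.063, 0.487], [-0.999, 0.02, 0.043, 0.057], [0.044, 0.062, 0.997, 0.983], [0.0, 0.0, 0.0, 1.0]] [[396.8, 0.0, 276.9], [0.0, 396.8, 209.8], [0.0, 0.0, 1.0]] -0.04435405959279871
case [(array([ 0.5055, -0.096 ,  0.0022]), 0.77)]
lever_pivot [(array([ 0.5033, -0.0951,  0.1449]), 0.85)]
keeper_mid [(array([ 0.58  , -0.0882,  0.1463]), 0.87)]
lid_edge [(array([ 0.5588, -0.0867,  0.1309]), 0.71)]
link_pin [(array([ 0.4849, -0.0979,  0.1539]), 0.84)]
claw [(array([ 0.5684, -0.0882,  0.1821]), 0.65)]
claw_tip [(array([ 0.5765, -0.0871,  0.1526]), 0.66), (array([ 5.056e-01, -9.450e-02,  4.000e-04]), 0.26)]
```

View pics/s0.png

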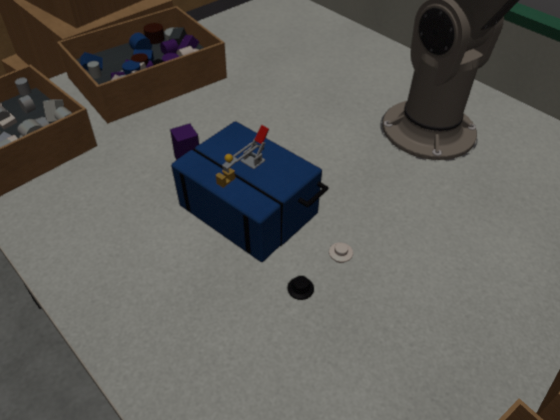

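View pics/t0.png

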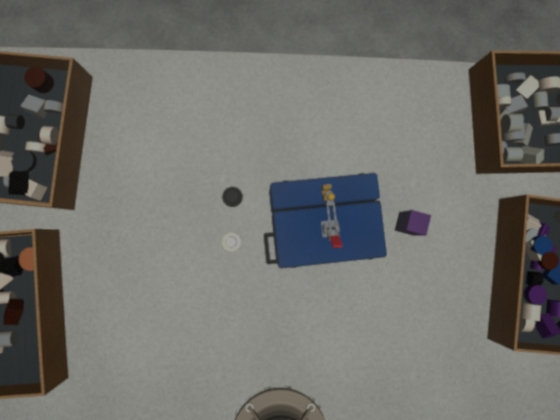

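```bash
python3 - <<'E'
from h import *
pic('scene','s1.png',(230,150,430,300),4);pic('top','t1.png',(270,200,410,340),4)
E
python3 - <<'E'
from h import *
pic('scene','s2.png',(200,110,300,210),6);pic('top','t2.png',(300,170,370,260),6)
E
```

```text
(no output)
```

View pics/s2.png

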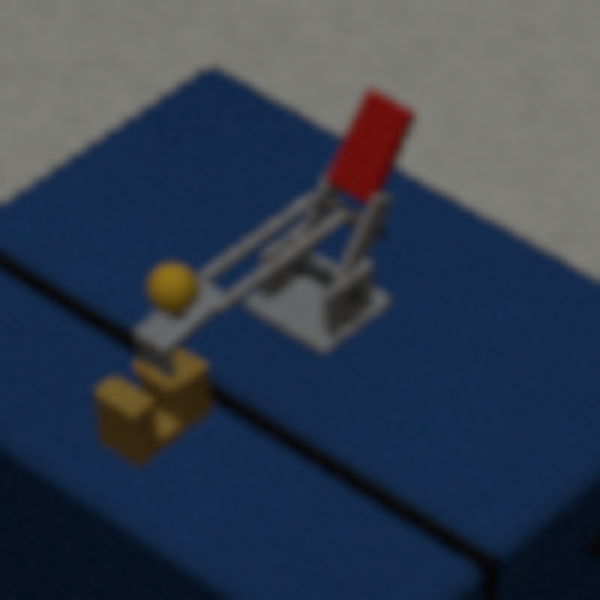

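View pics/t2.png

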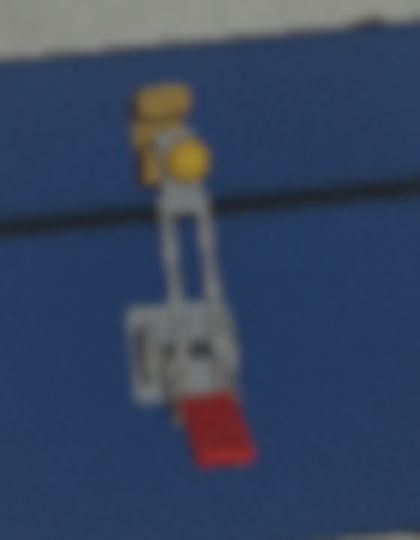

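```bash
cat >> h.py <<'E'
def tri(p1,p2):
    A=np.zeros((3,3));b=np.zeros(3)
    for n,p in (('scene',p1),('top',p2)):
        o,d=ray(n,*p);d/=np.linalg.norm(d);M=np.eye(3)-np.outer(d,d);A+=M;b+=M@o
    x=np.linalg.solve(A,b)
    return x,np.subtract(proj('scene',x),p1),np.subtract(proj('top',x),p2)
def onz(n,p,z):
    o,d=ray(n,*p);return o+d*(z-o[2])/d[2]
E
python3 - <<'E'
from h import *
im=imaging.camera('top');im2=imaging.camera('scene')
def yel(im,box):
    h=cv2.cvtColor(im,cv2.COLOR_RGB2HSV);m=(h[...,0]>15)&(h[...,0]<35)&(h[...,1]>150)
    a,b,c,d=box;ys,xs=np.nonzero(m[b:d,a:c]);
    for y in range(b,d):
        print(y,''.join('#' if m[y,x] else '.' for x in range(a,c)),im[y,(a+c)//2])
yel(im,(315,180,345,208));yel(im2,(212,145,242,190))
print('knob',tri((228.3,157.4),(330.8,196.1)))
r=imaging.regions_of('top','case');print(len(r),[x['confidence'] for x in r])
hsv=cv2.cvtColor(im,cv2.COLOR_RGB2HSV)
blue=((hsv[...,0]>100)&(hsv[...,0]<125)&(hsv[...,1]>120)).astype(np.uint8)
blue[:, :250]=0; blue[:,400:]=0
n,l,s,c=cv2.connectedComponentsWithStats(blue);
for i in range(1,n):
    if s[i,4]>500:
        print(s[i],cv2.minAreaRect(np.argwhere(l==i)[:,::-1].astype(np.float32)))
        b=cv2.boxPoints(cv2.minAreaRect(np.argwhere(l==i)[:,::-1].astype(np.float32)))
        for p in b: print(p,np.round(onz('top',p,.13),4))
E
```

```text
180 .............................. [43 62 95]
181 .............................. [43 62 94]
182 .............................. [42 62 94]
183 .............................. [60 69 91]
184 .............................. [95 87 81]
185 .............................. [116 101  72]
186 .............................. [120 102  66]
187 .............................. [116  99  64]
188 .............................. [100  87  65]
189 .............................. [83 76 73]
190 .............................. [88 83 83]
191 .............................. [101  99  96]
192 .............................. [108 105  95]
193 .............................. [124 107  75]
194 ...............###............ [141 116  53]
195 ..............####............ [151 125  46]
196 .............######........... [155 129  48]
197 .............######........... [153 127  47]
198 ..............####............ [142 116  42]
199 .............................. [126 104  53]
200 .............................. [110 101  81]
201 .............................. [108 109 106]
202 .............................. [112 116
[... 2404 characters left out ...]
([0.32909517, 0.06639282]), array([ 0.2240925 , -0.20438005]))
1 [0.75]
[ 272  174  107   34 2330] ((324.7095947265625, 191.2541046142578), (25.17539405822754, 105.47271728515625), 84.17366027832031)
[270.96783 184.08488] [0.5964 0.0348 0.13  ]
[375.8957  173.37798] [ 0.6255 -0.1954  0.13  ]
[378.45135 198.42332] [ 0.5703 -0.2011  0.13  ]
[273.5235  209.13023] [0.5422 0.0283 0.13  ]
[ 274  202  111   65 5177] ((329.30523681640625, 233.67410278320312), (55.021209716796875, 106.36991882324219), 83.91146850585938)
[273.50238 211.95975] [0.5361 0.0283 0.13  ]
[379.27228 200.67761] [ 0.5654 -0.203   0.13  ]
[385.1081  255.38846] [ 0.4463 -0.2161  0.13  ]
[279.3382 266.6706] [0.4192 0.0137 0.13  ]
```

```bash
cat >> h.py <<'E'
O=np.array([.5030,-.0945,0]);Y=.123
R=np.array([[np.cos(Y),-np.sin(Y),0],[np.sin(Y),np.cos(Y),0],[0,0,1]])
def c2w(x,y,z): return O+R@(np.array([x,y,z])/1000)
def w2c(p): return 1000*(R.T@(np.array(p)-O))
E
python3 - <<'E'
from h import *
print('knob',w2c([.5685,-.0875,.1804]))
outs=[]
for n,b,s in (('scene',(205,140,265,195),6),('top',(310,175,350,215),8)):
    im=imaging.camera(n)[...,::-1]
    a,bb,c,d=b
    base=cv2.resize(im[bb:d,a:c],None,fx=s,fy=s,interpolation=cv2.INTER_CUBIC); base=np.clip(base*1.6,0,255).astype(np.uint8)
    row=[base.copy()]
    for L in (74,78,82):
        o=base.copy()
        def P(x,y,z):
            u,v=proj(n,c2w(x,y,z));return (int((u-a+.5)*s),int((v-bb+.5)*s))
        for x0,x1,z,col in ((L-3,L+3,151,(0,255,0)),(L+9.5,L+19.5,151,(0,0,255))):
            cv2.polylines(o,[np.array([P(x0,-9,z),P(x1,-9,z),P(x1,9,z),P(x0,9,z)])],True,col,1)
        row.append(o)
    img=np.vstack([np.hstack(row[:2]),np.hstack(row[2:])])
    cv2.imwrite(f'pics/ov_{n}.png',img[:600,:800]);print(img.shape)
E
```

```text
knob [ 65.86398024  -1.08908567 180.4       ]
(660, 720, 3)
(640, 640, 3)
```

View pics/ov_scene.png

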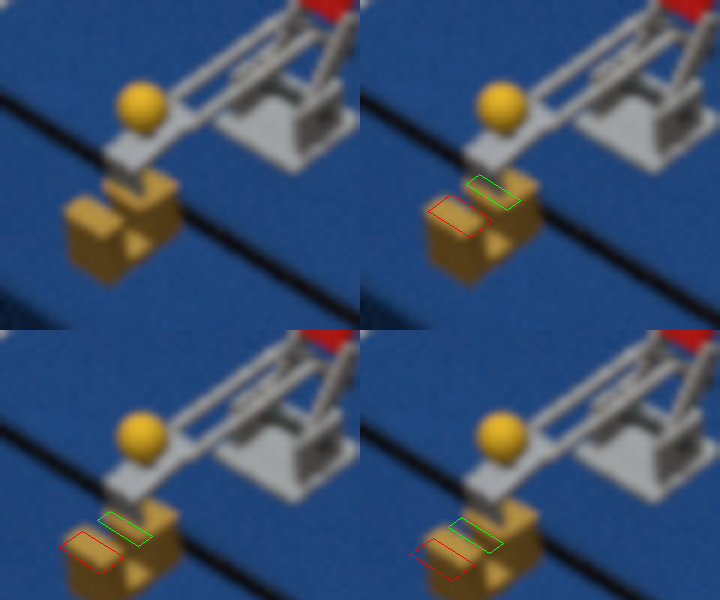

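View pics/ov_top.png

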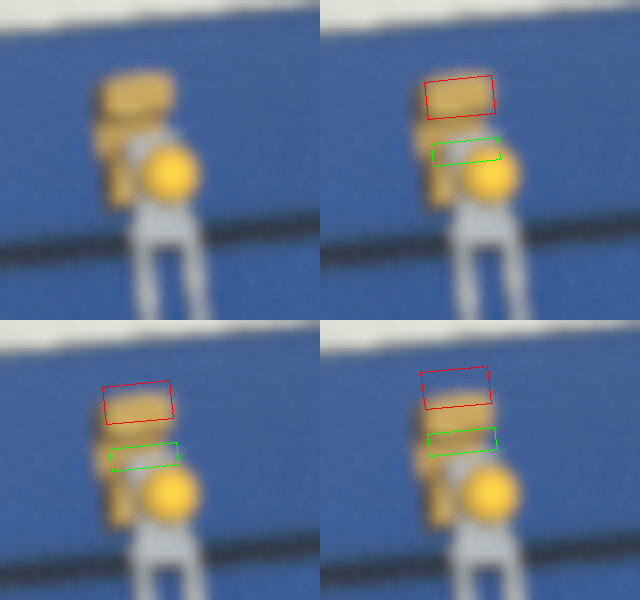

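```bash
python3 -m creep '{"hand":[0,0,0],"linear":[[0,0,-0.02],[0,0,-0.02],[0,0,0]],"turn":[-0.129,-0.129,-0.128]}' 20
cat >> h.py <<'E'
from scipy.spatial.transform import Rotation as Rn
def to(p):
    s=observe();T=Rn.from_euler('xyz',s['tcp_rot']).as_matrix()
    print('pos',np.round(s['position'],4),'rpy',np.round(s['tcp_rot'],4),'F',np.round(R.T@s['wrist_force'],2),'case',np.round(w2c(s['position']),2)); print('shift tool',np.round(T.T@(np.array(p)-s['position']),4))
E
python3 -c "
from h import *
to([.5685,-.0875,.29])
from scipy.optimize import fsolve
for tz in (158,153,148,143,141):
  for tx in (75,82):
    def f(q):
        t,d=q;px,pz=-22*np.cos(t-.35),144+22*np.sin(t-.35)
        return [px+91.75*np.cos(d)+7.5*np.sin(d)-tx,pz+7.5*np.cos(d)-91.75*np.sin(d)-tz]
    t,d=fsolve(f,[1.5,.2]);px,pz=-22*np.cos(t-.35),144+22*np.sin(t-.35)
    print(tx,tz,'t',t.round(3),'d',d.round(3),'knob',np.round([px+80*np.cos(d)+33*np.sin(d),pz+33*np.cos(d)-80*np.sin(d)],1))
"
```

```text
t: 1.62
position: [0.1762, 0.6526, 0.2955]
tcp_rot: [3.138, 0.001, -3.015]
wrist_force: [-0.2, -0.5, 0.3]
grip_width: 0.0849
pos [0.1762 0.6526 0.2955] rpy [ 3.1381e+00  1.2000e-03 -3.0153e+00] F [-0.29 -0.5   0.27] case [-232.62  781.58  295.47]
shift tool [-0.2959 -0.7837  0.0031]
75 158 t 1.034 d 0.08 knob [ 65.3 184.4]
82 158 t 1.455 d 0.143 knob [ 74.  184.9]
75 153 t 1.044 d 0.137 knob [ 66.8 179.9]
82 153 t 1.479 d 0.2 knob [ 75.6 180.3]
75 148 t 1.077 d 0.197 knob [ 68.5 175.3]
82 148 t 1.519 d 0.259 knob [ 77.2 175.7]
75 143 t 1.136 d 0.262 knob [ 70.3 170.7]
82 143 t 1.575 d 0.319 knob [ 78.9 170.9]
75 141 t 1.166 d 0.29 knob [ 71.  168.8]
82 141 t 1.602 d 0.344 knob [ 79.5 169. ]
```

```bash
python3 -m creep '{"hand":[0,0,0,0,0,0,0,0,0,0],"linear":[[-0.02,-0.053,0],[-0.02,-0.053,0],[-0.02,-0.053,0],[-0.02,-0.053,0],[-0.02,-0.053,0],[-0.02,-0.053,0],[-0.02,-0.053,0],[-0.02,-0.053,0],[-0.02,-0.053,0],[-0.02,-0.053,0]],"turn":[0,0,0,0,0,0,0,0,0,0]}'; python3 -c "
from h import *
to([.5685,-.0875,.29])"
```

```text
t: 2.88
position: [0.4398, 0.1483, 0.2937]
tcp_rot: [3.141, 0.001, -3.019]
wrist_force: [0.5, 2.4, 0.1]
grip_width: 0.0856
pos [0.4398 0.1483 0.2937] rpy [ 3.1409e+00  1.0000e-03 -3.0193e+00] F [0.77 2.37 0.05] case [-32.92 248.74 293.72]
shift tool [-0.099  -0.2498  0.0037]
```

```bash
python3 -m creep '{"hand":[0,0,0,0,0,0,0],"linear":[[-0.02,-0.05,0],[-0.02,-0.05,0],[-0.02,-0.05,0],[-0.02,-0.05,0],[-0.015,-0.05,0],[0,0,0],[0,0,0]],"turn":[0,0,0,0,0,0,0]}'; python3 -c "
from h import *
to([.5685,-.0875,.1945])
pic('top','t3.png',(260,130,420,290),4)
pic('scene','s3.png',(160,60,340,220),4)"
```

```text
t: 3.75
position: [0.5637, -0.086, 0.2931]
tcp_rot: [3.141, -0.0, -3.019]
wrist_force: [0.5, -0.1, -0.2]
grip_width: 0.0853
pos [ 0.5637 -0.086   0.2931] rpy [ 3.1409e+00 -5.0000e-04 -3.0194e+00] F [ 0.51 -0.21 -0.19] case [ 61.26   1.   293.08]
shift tool [-0.0047 -0.0022  0.0986]
```

View pics/s3.png

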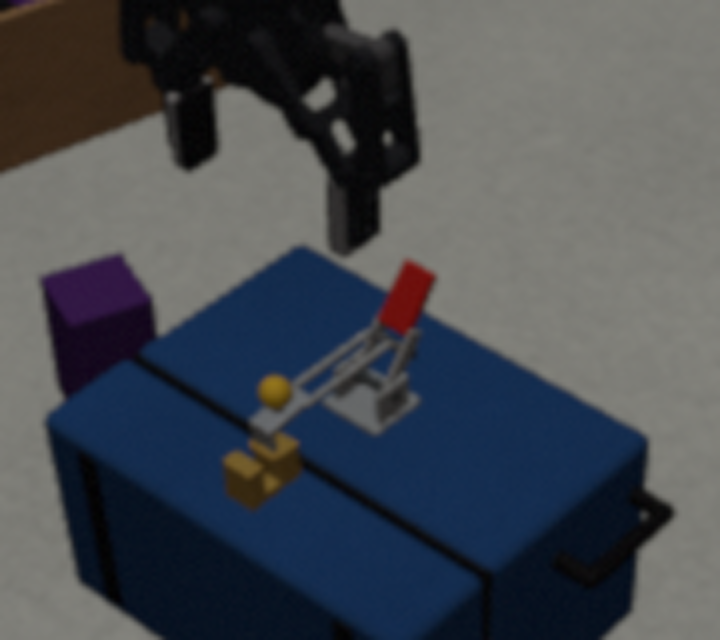

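The gripper hovers above the knob, jaws open across the case's y axis; all clear. Descend.

```bash
python3 -m creep '{"hand":[0,0.2,0.4,0.5,0.5],"linear":[[-0.0047,-0.002,0.03],[0,0,0.03],[0,0,0.03],[0,0,0.008],[0,0,0]],"turn":[0,0,0,0,0]}' 20; python3 -c "
from h import *
to([.5685,-.0875,.1945])
pic('top','t4.png',(260,130,420,290),4)
pic('scene','s4.png',(180,90,300,210),5)"
```

```text
t: 4.47
position: [0.5688, -0.0872, 0.1956]
tcp_rot: [3.141, -0.0, -3.018]
wrist_force: [-0.4, -0.1, 0.3]
grip_width: 0.043
pos [ 0.5688 -0.0872  0.1956] rpy [ 3.1413e+00 -1.0000e-04 -3.0182e+00] F [-0.43 -0.04  0.35] case [ 66.24  -0.82 195.59]
shift tool [ 0.0004 -0.0003  0.0011]
```

View pics/s4.png

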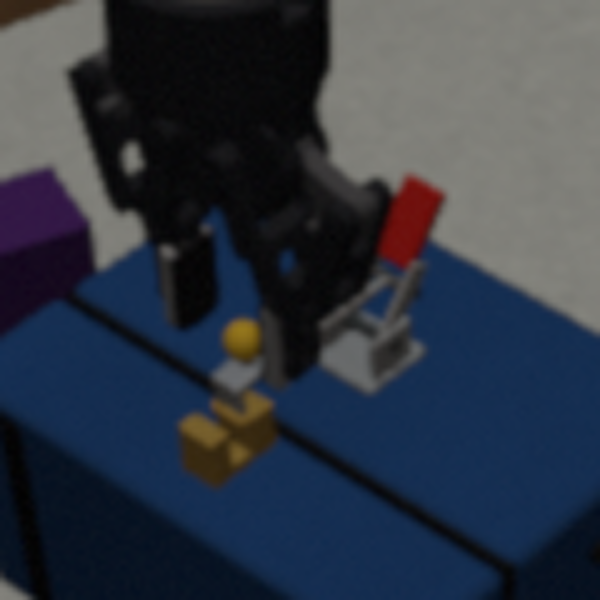

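```bash
python3 -m creep '{"hand":[0.65,0.8,0.9,0.9,0.9],"linear":[[0,0,0],[0,0,0],[0,0,0],[0,0,0],[0,0,0]],"turn":[0,0,0,0,0]}' 25; python3 -c "
from h import *
to([.5685,-.0875,.1945])
pic('top','t5.png',(260,130,420,290),4)
pic('scene','s5.png',(180,90,300,210),5)"
```

```text
t: 5.2
position: [0.5693, -0.0873, 0.196]
tcp_rot: [3.141, 0.001, -3.019]
wrist_force: [-1.7, 3.3, 6.4]
grip_width: 0.0138
pos [ 0.5693 -0.0873  0.196 ] rpy [ 3.1407e+00  1.1000e-03 -3.0189e+00] F [-1.31  3.46  6.42] case [ 66.67  -0.96 195.98]
shift tool [ 0.0008 -0.0001  0.0015]
```

View pics/s5.png

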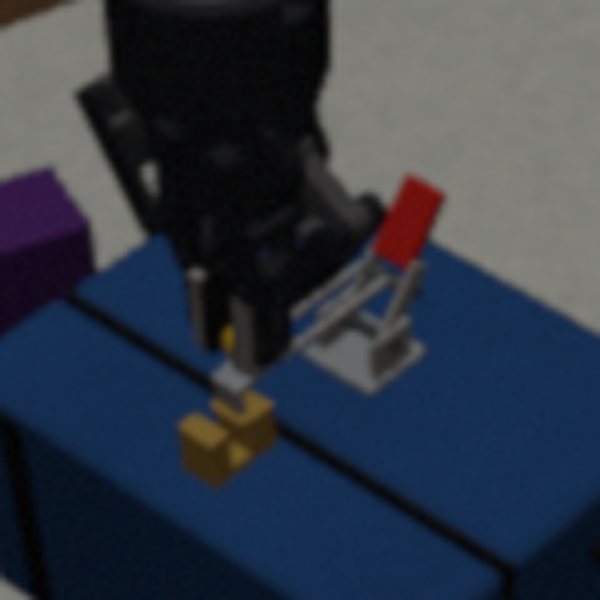

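```bash
python3 -c "
from h import *
f=lambda x,y,z:np.round([(a-b+.5)*5 for a,b in zip(proj('scene',c2w(x,y,z)),(180,90))])
for y in (-8,6):
  for z in (174,180):
    print(y,z,f(55,y,z),f(77,y,z))
print(f(66,-1,180.4))
"
python3 - <<'E'
import cv2
im=cv2.imread('pics/s5.png')
o=cv2.resize(im[220:430,150:330],None,fx=3,fy=2.8,interpolation=cv2.INTER_CUBIC)
cv2.imwrite('pics/s5z.png',(o.astype(float)*1.8).clip(0,255).astype('uint8'))
E
```

```text
-8 174 [253. 330.] [212. 359.]
-8 180 [252. 317.] [211. 347.]
6 174 [280. 346.] [239. 376.]
6 180 [279. 334.] [238. 363.]
[245. 339.]
```

View pics/s5z.png

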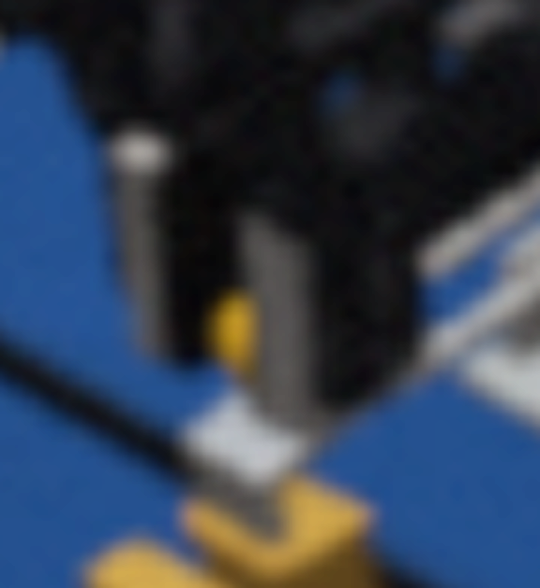

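```bash
python3 -m creep '{"hand":[0.7,0.7,0.7,0.8,0.9,0.9,0.9],"linear":[[0,0,0],[0,0,0.002],[0,0,0.002],[0,0,0],[0,0,0],[0,0,0],[0,0,0]],"turn":[0,0,0,0,0,0,0]}' 25; python3 -c "
from h import *
to([.5685,-.0875,.1945])
pic('scene','s6.png',(200,130,270,190),8)"
```

```text
t: 6.18
position: [0.5684, -0.0874, 0.191]
tcp_rot: [3.141, -0.001, -3.019]
wrist_force: [-1.3, 3.2, -0.8]
grip_width: 0.0138
pos [ 0.5684 -0.0874  0.191 ] rpy [ 3.1407e+00 -9.0000e-04 -3.0190e+00] F [-0.86  3.34 -0.83] case [ 65.77  -0.94 191.04]
shift tool [-0.0001 -0.0001 -0.0035]
```

View pics/s6.png

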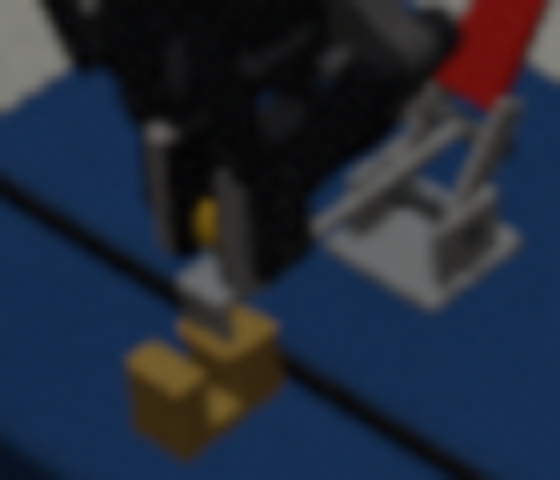

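```bash
python3 -m creep '{"hand":[0.9,0.9,0.9,0.9,0.9,0.9],"linear":[[0,0.0005,-0.0025],[0,0,-0.0025],[-0.003,0,0],[-0.003,0,0],[-0.003,0,0],[0,0,0]],"turn":[0,0,0,0,0,0]}' 25; python3 -c "
from h import *
to([.5685,-.0875,.1945])
pic('scene','s7.png',(200,130,270,190),8)"
```

```text
t: 6.98
position: [0.5783, -0.0863, 0.1965]
tcp_rot: [-3.141, 0.001, -3.019]
wrist_force: [-2.5, 4.0, -0.1]
grip_width: 0.0134
pos [ 0.5783 -0.0863  0.1965] rpy [-3.1415e+00  1.1000e-03 -3.0192e+00] F [-1.97  4.32 -0.14] case [ 75.78  -1.06 196.53]
shift tool [ 0.0099 -0.      0.002 ]
```

View pics/s7.png

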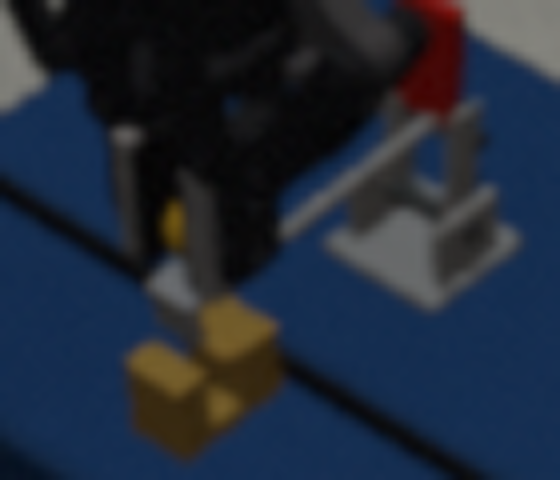

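```bash
python3 -m creep '{"hand":[0.9,0.9,0.9],"linear":[[-0.0005,0.0005,0.0015],[-0.0005,0,0.0015],[-0.0005,0,0.001]],"turn":[0,0,0]}' 25;  python3 -m creep '{"hand":[0.9,0.9],"linear":[[-0.0005,0,0.001],[0,0,0]],"turn":[0,0]}' 25; python3 -c "
from h import *
to([.5685,-.0875,.1945])"
```

```text
t: 7.4
position: [0.5793, -0.0859, 0.1923]
tcp_rot: [-3.141, 0.0, -3.019]
wrist_force: [-2.0, 3.1, -0.7]
grip_width: 0.0133
t: 7.65
position: [0.5795, -0.0858, 0.1912]
tcp_rot: [-3.141, -0.0, -3.02]
wrist_force: [-1.8, 2.8, -0.7]
grip_width: 0.0136
pos [ 0.5795 -0.0858  0.1912] rpy [-3.1414e+00 -2.0000e-04 -3.0196e+00] F [-1.48  3.   -0.69] case [ 76.99  -0.79 191.2 ]
shift tool [ 0.0111 -0.0003 -0.0033]
```

```bash
for i in 1 ; do python3 -m creep '{"hand":[0.9,0.9],"linear":[[-0.0005,0,0.001],[0,0,0]],"turn":[0,0]}' 25;  done; python3 -m creep '{"hand":[0.9,0.9],"linear":[[-0.0003,0,0.001],[0,0,0]],"turn":[0,0]}' 25; python3 -c "
from h import *
to([.5685,-.0875,.1945])
pic('scene','s8.png',(200,130,270,190),8)"
```

```text
t: 7.9
position: [0.5799, -0.0858, 0.1902]
tcp_rot: [-3.142, -0.0, -3.02]
wrist_force: [-2.3, 2.4, -0.5]
grip_width: 0.0133
t: 8.15
position: [0.5801, -0.0857, 0.1892]
tcp_rot: [-3.142, -0.001, -3.02]
wrist_force: [-3.3, 1.6, 1.1]
grip_width: 0.0136
pos [ 0.5801 -0.0857  0.1892] rpy [-3.1416e+00 -5.0000e-04 -3.0196e+00] F [-3.09  1.99  1.07] case [ 77.6   -0.73 189.19]
shift tool [ 0.0117 -0.0004 -0.0053]
```

View pics/s8.png

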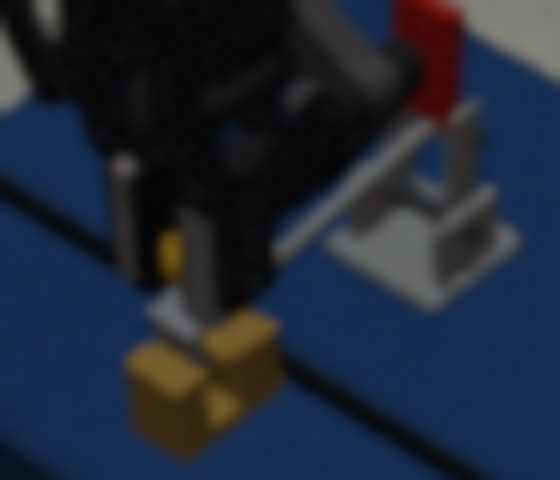

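```bash
python3 -m creep '{"hand":[0.9,0.9],"linear":[[0.0005,0,0.001],[0,0,0]],"turn":[0,0]}' 25; python3 -m creep '{"hand":[0.9,0.9],"linear":[[0,0,0.001],[0,0,0]],"turn":[0,0]}' 25;python3 -c "
from h import *
to([.5685,-.0875,.1945])"
```

```text
t: 8.45
position: [0.5802, -0.0857, 0.1884]
tcp_rot: [-3.141, 0.001, -3.019]
wrist_force: [-3.1, 0.5, 0.3]
grip_width: 0.0137
t: 8.7
position: [0.5802, -0.0857, 0.1875]
tcp_rot: [-3.141, 0.001, -3.019]
wrist_force: [-2.0, 0.9, 1.2]
grip_width: 0.0137
pos [ 0.5802 -0.0857  0.1875] rpy [-3.1414e+00  7.0000e-04 -3.0194e+00] F [-1.87  1.15  1.23] case [ 77.7   -0.71 187.47]
shift tool [ 0.0118 -0.0004 -0.007 ]
```

```bash
python3 -m creep '{"hand":[0.9,0.9],"linear":[[0,0,0.001],[0,0,0]],"turn":[0,0]}' 25; python3 -m creep '{"hand":[0.9,0.9],"linear":[[-0.0003,0,0.001],[0,0,0]],"turn":[0,0]}' 25;python3 -m creep '{"hand":[0.9,0.9],"linear":[[-0.0003,0,0.001],[0,0,0]],"turn":[0,0]}' 25;python3 -c "
from h import *
to([.5685,-.0875,.1945])
pic('scene','s9.png',(200,130,270,190),8)"
```

```text
t: 8.95
position: [0.5801, -0.0856, 0.1863]
tcp_rot: [-3.141, 0.001, -3.019]
wrist_force: [-1.7, 1.1, 2.4]
grip_width: 0.0138
t: 9.2
position: [0.5802, -0.0855, 0.1852]
tcp_rot: [3.142, 0.0, -3.019]
wrist_force: [-2.1, 1.5, 2.7]
grip_width: 0.014
t: 9.45
position: [0.5802, -0.0855, 0.1841]
tcp_rot: [3.141, -0.001, -3.019]
wrist_force: [-2.1, 0.7, 3.0]
grip_width: 0.0137
pos [ 0.5802 -0.0855  0.1841] rpy [ 3.1415e+00 -6.0000e-04 -3.0194e+00] F [-1.99  0.94  2.98] case [ 77.74  -0.58 184.1 ]
shift tool [ 0.0119 -0.0005 -0.0104]
```

View pics/s9.png

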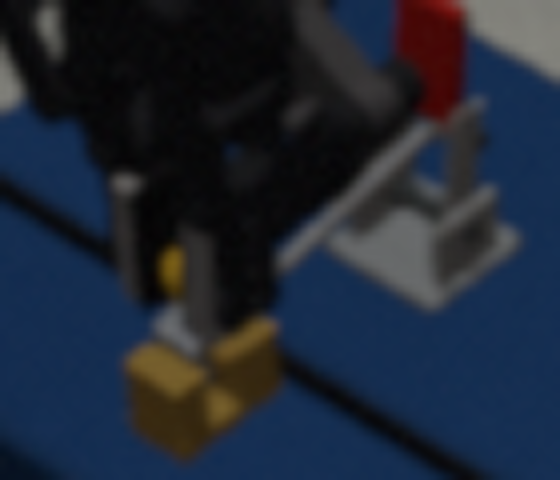

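```bash
python3 -m creep '{"hand":[0.9,0.9],"linear":[[-0.0003,0,0.001],[0,0,0]],"turn":[0,0]}' 25;python3 -m creep '{"hand":[0.9,0.9],"linear":[[-0.0003,0,0.001],[0,0,0]],"turn":[0,0]}' 25;python3 -m creep '{"hand":[0.9,0.9],"linear":[[-0.0003,0,0.001],[0,0,0]],"turn":[0,0]}' 25;python3 -c "
from h import *
to([.5685,-.0875,.1945])
pic('scene','s10.png',(200,130,270,190),8)"
```

```text
t: 9.75
position: [0.5807, -0.0855, 0.1832]
tcp_rot: [3.141, -0.0, -3.02]
wrist_force: [-3.0, 1.8, 2.0]
grip_width: 0.0141
t: 10.0
position: [0.5807, -0.0855, 0.1821]
tcp_rot: [3.141, -0.001, -3.02]
wrist_force: [-3.7, 1.9, 3.5]
grip_width: 0.0136
t: 10.25
position: [0.5814, -0.0855, 0.1813]
tcp_rot: [3.142, 0.0, -3.02]
wrist_force: [-4.4, 2.1, 4.9]
grip_width: 0.0136
pos [ 0.5814 -0.0855  0.1813] rpy [ 3.1416e+00  2.0000e-04 -3.0197e+00] F [-4.14  2.65  4.92] case [ 78.94  -0.69 181.35]
shift tool [ 0.0131 -0.0004 -0.0132]
```

View pics/s10.png

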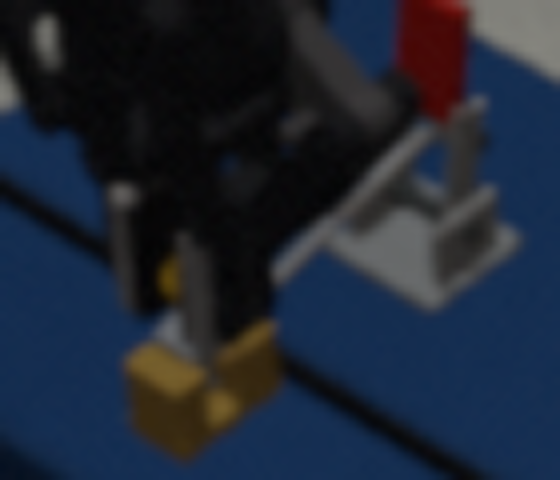

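```bash
python3 -m creep '{"hand":[0.7,0.5,0.4,0.4,0.4,0.4,0.4],"linear":[[0,0,0],[0,0,0],[0,0,0],[0,0,-0.01],[0,0,-0.02],[0,0,-0.04],[0,0,-0.04]],"turn":[0,0,0,0,0,0,0]}' 25;python3 -c "
from h import *
to([.5685,-.0875,.1945])
pic('scene','s11.png',(200,120,270,190),8);pic('top','t11.png',(300,170,370,260),6)
for n in ('scene','top'):
  for th in ['claw','claw_tip','link_pin','keeper_mid']:
    r=imaging.landmark_of(n,th); print(n,th,[(np.round(w2c(x['xyz']),1),round(x['confidence'],2)) for x in r[:1]])
"
```

```text
t: 11.18
position: [0.5813, -0.0856, 0.293]
tcp_rot: [-3.141, 0.0, -3.02]
wrist_force: [0.5, 0.5, -0.5]
grip_width: 0.0512
pos [ 0.5813 -0.0856  0.293 ] rpy [-3.1413e+00  3.0000e-04 -3.0197e+00] F [ 0.59  0.47 -0.47] case [ 78.83  -0.79 293.03]
shift tool [ 0.013  -0.0003  0.0985]
scene claw [(array([ 78.9,  -1. , 170.2]), 0.41)]
scene claw_tip [(array([ 81.1,   0. , 140.1]), 0.63)]
scene link_pin [(array([-11.5,   1.1, 164.8]), 0.75)]
scene keeper_mid [(array([ 77.6,   1.2, 148.9]), 0.6)]
top claw [(array([ 79.8,   0. , 174.5]), 0.51)]
top claw_tip [(array([ 3.5, -2.5,  1.8]), 0.67)]
top link_pin [(array([ -8.1,  -1.1, 166.1]), 0.67)]
top keeper_mid [(array([ 76.7,  -1.6, 147.7]), 0.71)]
```

View pics/s11.png

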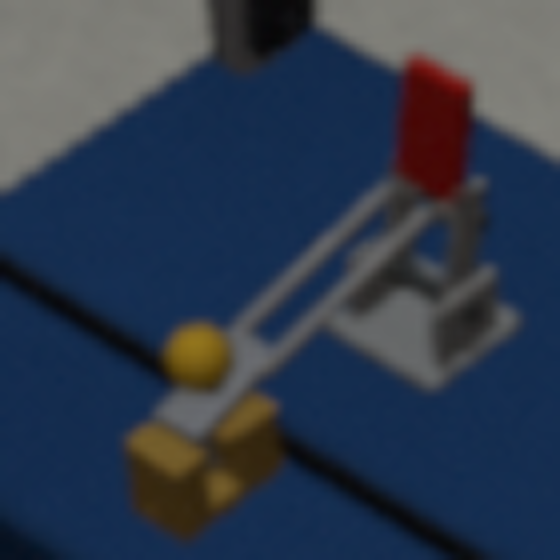

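View pics/t11.png

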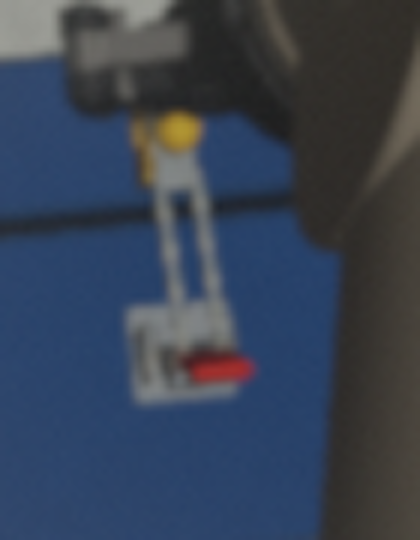

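```bash
python3 -m creep '{"hand":[1,1,1,1,1,1,1],"linear":[[0.02,0,0],[0.027,0,0],[0,0,0.02],[0,0,0.03],[0,0,0.025],[0,0,0.002],[0,0,0]],"turn":[0,0,0,0,0,0,0]}' 25;python3 -c "
from h import *
to([.5685,-.0875,.1945])
pic('scene','s12.png',(200,90,290,190),6)"
```

```text
t: 12.55
position: [0.535, -0.0913, 0.2147]
tcp_rot: [-3.141, 0.0, -3.02]
wrist_force: [-0.5, 0.4, 0.5]
grip_width: -0.0
pos [ 0.535  -0.0913  0.2147] rpy [-3.1414e+00  2.0000e-04 -3.0196e+00] F [-0.42  0.5   0.46] case [ 32.18  -0.75 214.73]
shift tool [-0.0337 -0.0003  0.0202]
```

View pics/s12.png

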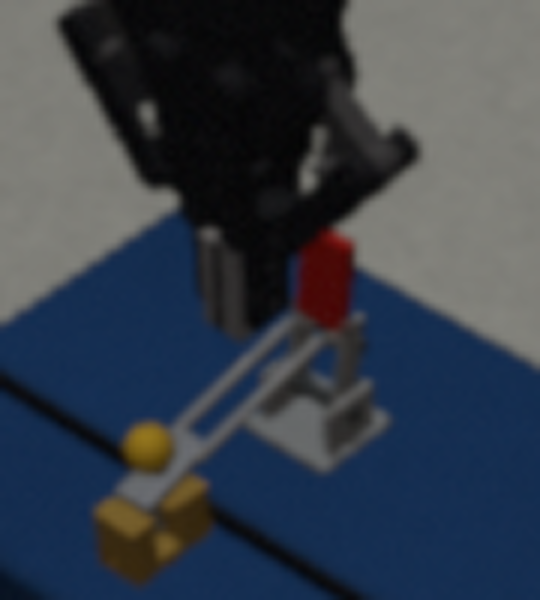

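```bash
python3 -m creep '{"hand":[1,1,1,1,1,1,1,1],"linear":[[0.008,0,0],[0.008,0,0],[0.005,0,0],[0.005,0,0],[0.005,0,0],[0.005,0,0],[0.005,0,0.001],[0,0,0]],"turn":[0,0,0,0,0,0,0,0]}' 25;python3 -c "
from h import *
to([.5685,-.0875,.1945])
pic('scene','s13.png',(200,90,290,190),6)"
```

```text
t: 13.6
position: [0.4937, -0.0962, 0.2133]
tcp_rot: [3.141, -0.0, -3.019]
wrist_force: [0.5, -0.4, 0.6]
grip_width: -0.0
pos [ 0.4937 -0.0962  0.2133] rpy [ 3.1414e+00 -1.0000e-04 -3.0195e+00] F [ 0.5  -0.43  0.63] case [ -9.41  -0.51 213.31]
shift tool [-0.0753 -0.0005  0.0188]
```

View pics/s13.png

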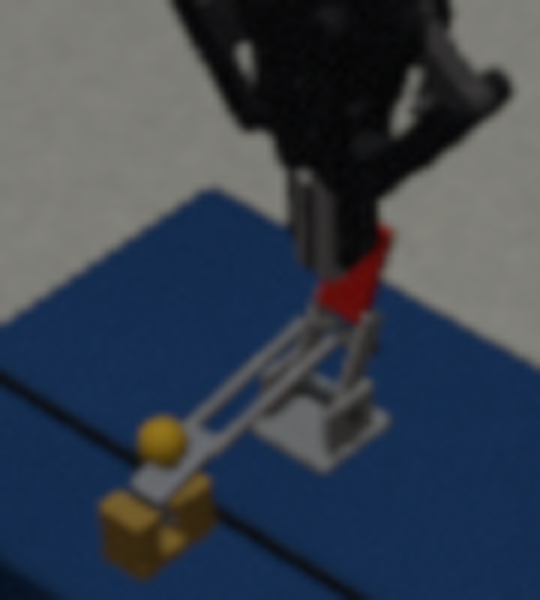

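```bash
python3 -c "
from h import *
a=pic('scene','s14.png',(205,145,265,195),10)
o=cv2.imread('pics/s14.png');cv2.imwrite('pics/s14.png',(o*1.7).clip(0,255).astype('uint8'))
for n in ('scene','top'):
  for th in ['claw','claw_tip','link_pin','keeper_mid','lid_edge']:
    r=imaging.landmark_of(n,th); print(n,th,[(np.round(w2c(x['xyz']),1),round(x['confidence'],2)) for x in r[:1]])
"
```

```text
scene claw [(array([ 73.5,  -2.8, 167.7]), 0.69)]
scene claw_tip [(array([7.770e+01, 1.000e-01, 1.415e+02]), 0.56)]
scene link_pin [(array([-17.5,   1.8, 158.3]), 0.75)]
scene keeper_mid [(array([ 80.4,   2.4, 151. ]), 0.79)]
scene lid_edge [(array([ 54.7,   0.9, 127.9]), 0.72)]
top claw [(array([ 79.8,   0. , 174.5]), 0.51)]
top claw_tip [(array([ 3.5, -2.5,  1.8]), 0.67)]
top link_pin [(array([ -8.1,  -1.1, 166.1]), 0.67)]
top keeper_mid [(array([ 76.7,  -1.6, 147.7]), 0.71)]
top lid_edge [(array([ 55.7,   0.3, 129.7]), 0.96)]
```

View pics/s14.png

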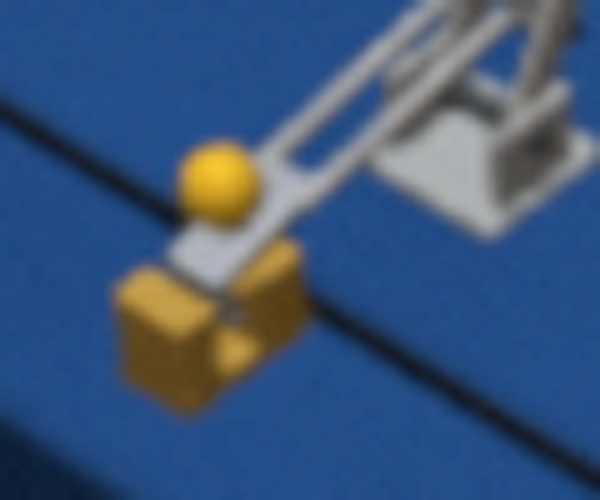

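```bash
python3 -m creep '{"hand":[1,1,1,1,1],"linear":[[0.0045,0,0.0015],[0.0045,0,0.003],[0.004,0,0.003],[0.004,0,0.0035],[0,0,0]],"turn":[0,0,0,0,0]}' 25;python3 -c "
from h import *
to([.5685,-.0875,.1945])
a=pic('scene','s15.png',(205,95,275,195),6)
o=cv2.imread('pics/s15.png');cv2.imwrite('pics/s15.png',(o*1.7).clip(0,255).astype('uint8'))
"
```

```text
t: 14.82
position: [0.4765, -0.0983, 0.2019]
tcp_rot: [3.141, -0.001, -3.02]
wrist_force: [2.1, 0.2, -0.1]
grip_width: 0.0002
pos [ 0.4765 -0.0983  0.2019] rpy [ 3.1414e+00 -9.0000e-04 -3.0196e+00] F [ 2.07 -0.02 -0.1 ] case [-26.78  -0.5  201.89]
shift tool [-0.0927 -0.0005  0.0073]
```

View pics/s15.png

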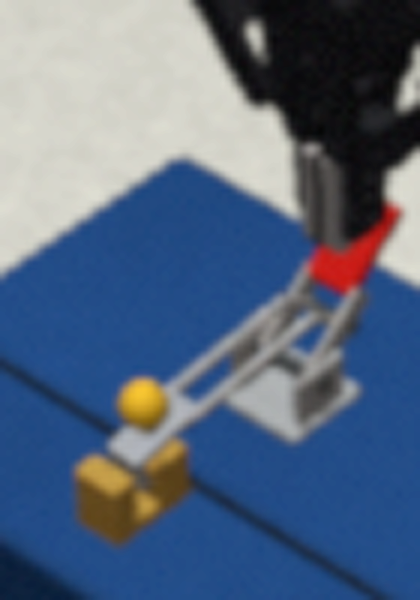

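```bash
python3 -c "
from h import *
a=pic('scene','s16.png',(205,145,265,195),12)
o=cv2.imread('pics/s16.png');cv2.imwrite('pics/s16.png',(o*1.9).clip(0,255).astype('uint8'))
pic('top','t16.png',(300,170,370,260),6)
for n in ('scene','top'):
  for th in ['claw','claw_tip','link_pin','keeper_mid','lid_edge']:
    r=imaging.landmark_of(n,th); print(n,th,[(np.round(w2c(x['xyz']),1),round(x['confidence'],2)) for x in r[:1]])
"
```

```text
scene claw [(array([ 66.4,  -2.5, 168.5]), 0.55)]
scene claw_tip [(array([ 75.1,  -1.7, 138.7]), 0.45)]
scene link_pin [(array([-20. ,   0.2, 157.4]), 0.8)]
scene keeper_mid [(array([ 72.8,   1.8, 150.4]), 0.59)]
scene lid_edge [(array([ 49.7,  -1.3, 130.7]), 0.75)]
top claw [(array([ 67.8,   0.3, 173.9]), 0.47)]
top claw_tip [(array([ 69.2,  -2.1, 139.8]), 0.62)]
top link_pin [(array([-18.5,  -2.1, 152.3]), 0.55)]
top keeper_mid [(array([ 71.7,  -3.6, 147.4]), 0.76)]
top lid_edge [(array([ 50.8,  -0.7, 128.4]), 0.98)]
```

View pics/s16.png

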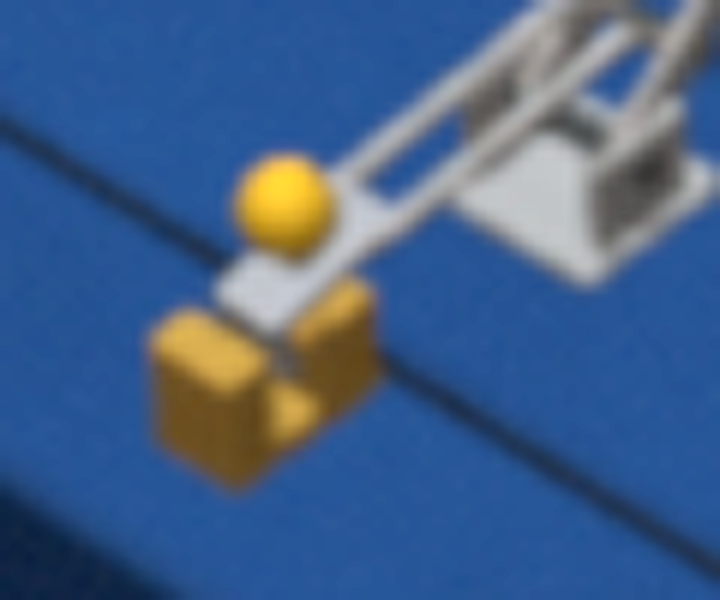

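View pics/t16.png

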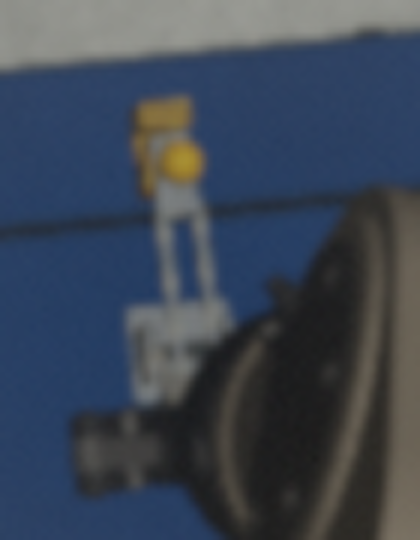

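```bash
python3 -m creep '{"hand":[1,1,1,1,1,1],"linear":[[0.003,0,0.0035],[0.003,0,0.004],[0.0025,0,0.0045],[0.0023,0,0.0045],[0.0015,0,0.0037],[0,0,0]],"turn":[0,0,0,0,0,0]}' 25;python3 -c "
from h import *
to([.5685,-.0875,.1945])
a=pic('scene','s17.png',(205,95,275,195),6)
"
```

```text
t: 16.23
position: [0.4642, -0.0997, 0.1815]
tcp_rot: [3.141, -0.002, -3.02]
wrist_force: [-0.7, -0.7, -0.5]
grip_width: -0.0003
pos [ 0.4642 -0.0997  0.1815] rpy [ 3.1414e+00 -1.7000e-03 -3.0195e+00] F [-0.8  -0.65 -0.47] case [-39.18  -0.4  181.47]
shift tool [-0.105  -0.0006 -0.0132]
```

View pics/s17.png

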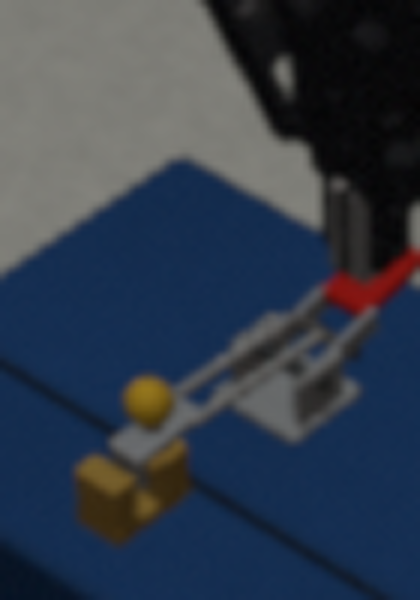

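```bash
python3 -m creep '{"hand":[1,1,1,1],"linear":[[0.001,0,0.0035],[0.0005,0,0.0035],[0.0005,0,0.003],[0,0,0]],"turn":[0,0,0,0]}' 25;python3 -c "
from h import *
to([.5685,-.0875,.1945])
a=pic('scene','s18.png',(205,95,285,195),6)
"
```

```text
t: 16.77
position: [0.4627, -0.1, 0.1718]
tcp_rot: [3.142, -0.001, -3.019]
wrist_force: [0.2, -0.3, 0.2]
grip_width: 0.0001
pos [ 0.4627 -0.1     0.1718] rpy [ 3.1416e+00 -7.0000e-04 -3.0195e+00] F [ 0.15 -0.28  0.19] case [-40.65  -0.5  171.82]
shift tool [-0.1065 -0.0005 -0.0228]
```

View pics/s18.png

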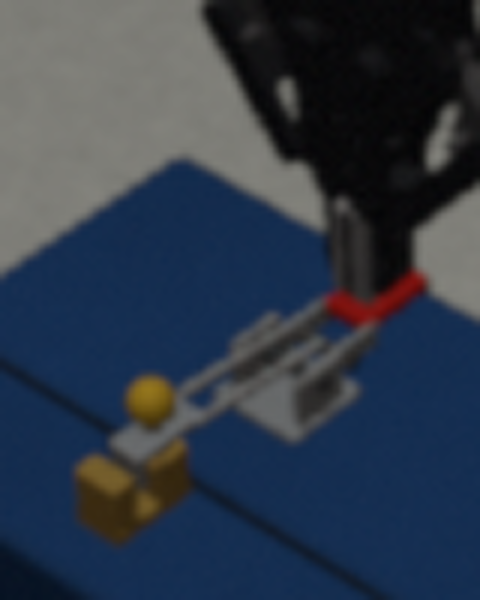

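```bash
for k in 1; do python3 -m creep '{"hand":[1,1],"linear":[[0,0,0.0015],[0,0,0]],"turn":[0,0]}' 25; python3 -m creep '{"hand":[1,1],"linear":[[0,0,0.001],[0,0,0]],"turn":[0,0]}' 25; python3 -m creep '{"hand":[1,1],"linear":[[0,0,0.001],[0,0,0]],"turn":[0,0]}' 25; done
```

```text
t: 17.08
position: [0.4629, -0.0999, 0.1705]
tcp_rot: [3.142, -0.0, -3.019]
wrist_force: [0.4, -0.0, 0.2]
grip_width: 0.0003
t: 17.32
position: [0.4631, -0.1, 0.17]
tcp_rot: [3.141, 0.0, -3.02]
wrist_force: [-1.7, -0.9, 5.5]
grip_width: 0.0001
t: 17.58
position: [0.4631, -0.1, 0.1698]
tcp_rot: [3.141, 0.0, -3.02]
wrist_force: [-6.0, 0.5, 15.8]
grip_width: 0.0001
```

Firm contact at TCP z 0.170, so the fingertips are at 148 mm. That matches the grip's upper face when flat. Retreat and look.

```bash
python3 -m creep '{"hand":[1,1,1,1,1,1,1,1],"linear":[[0,0,-0.003],[0,0,-0.02],[0,0,-0.04],[0,0,-0.05],[0.0,0.06,0],[0.0,0.06,0],[0,0.06,0],[0,0,0]],"turn":[0,0,0,0,0,0,0,0]}' 25;python3 -c "
from h import *
st()
a=pic('scene','s19.png',(190,110,290,210),6);pic('scene','s20.png');pic('top','t20.png');pic('top','t19.png',(260,160,400,280),5)
for n in ('scene','top'):
  for th in ['claw','claw_tip','link_pin','keeper_mid','lid_edge','socket','dial_knob','carton']:
    r=imaging.landmark_of(n,th); print(n,th,[(np.round(w2c(x['xyz']),1),round(x['confidence'],2)) for x in r[:1]])
"
```

```text
t: 18.58
position: [0.4402, 0.0833, 0.2815]
tcp_rot: [3.141, 0.0, -3.011]
wrist_force: [-0.5, -0.3, 0.3]
grip_width: 0.0
t 18.575
position [0.4402 0.0833 0.2815]
tcp_rot [ 3.1406  0.     -3.0108]
wrist_force [-0.4786 -0.2659  0.3344]
ft_torque [-0.0555 -0.0107 -0.02  ]
grip_width 0.0
scene claw [(array([ 62.9,  -0.9, 169.8]), 0.61)]
scene claw_tip [(array([ 74.7,  -1.1, 138.1]), 0.59)]
scene link_pin [(array([-21.6,  -1.4, 137.4]), 0.88)]
scene keeper_mid [(array([ 75.2,  -3.5, 150.1]), 0.61)]
scene lid_edge [(array([ 52.5,   1.8, 130.3]), 0.63)]
scene socket []
scene dial_knob [(array([104.3, 215.1,   0.4]), 0.85)]
scene carton [(array([  -4.8, -220.1,   -7.3]), 0.97)]
top claw [(array([ 64.4,  -0.7, 170.2]), 0.42)]
top claw_tip [(array([ 73.1,  -1.3, 141.9]), 0.44)]
top link_pin [(array([-16.6,  -1.3, 137.9]), 0.74)]
top keeper_mid [(array([ 70.1,  -2. , 147.7]), 0.93)]
top lid_edge [(array([ 51.5,  -2.1, 129.4]), 0.79)]
top socket [(array([ -7.4, 223.5,   1.4]), 0.67)]
top dial_knob []
top carton [(array([  -5.6, -216.5,    1.8]), 0.91)]
```

View pics/s19.png

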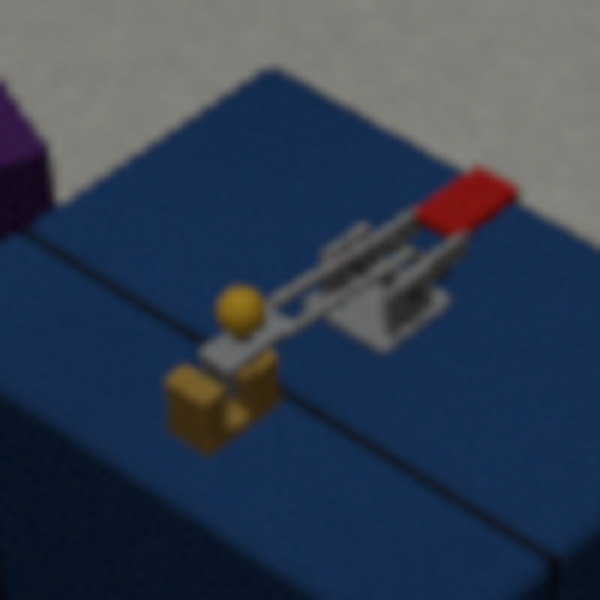

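View pics/t20.png

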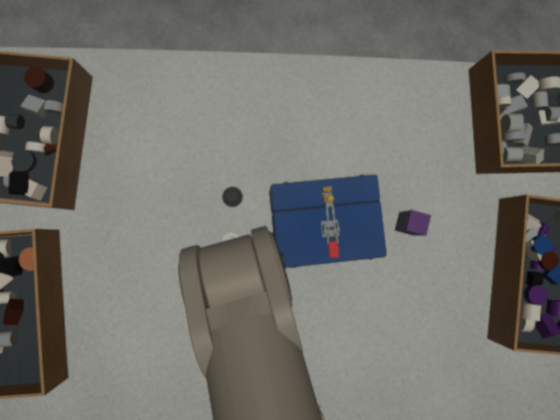

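View pics/s20.png

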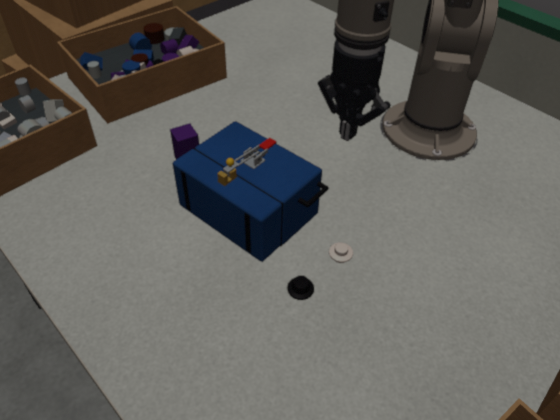

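The lever lies flat: the link pin reads z ≈ 137.5 mm, against 136.5 expected at t = 0. The tooth is in the slot, the seam is closed, the bystanders haven't moved and the arm is clear.

```bash
python3 -c "
from h import *
arm.close_job()"
```

```text
the job is handed in; nothing more can be done
```

The lid is latched: the claw is hooked over the keeper and the red lever is down flat past centre, with the arm clear of the case. I handed the job in at about 18.7 s of the 67 s allowed.

- **Hooking:** I pinched the knob, lifted it about 5 mm and moved it about 10 mm toward the lid. I then felt down into the slot in 1 mm steps, with no more than about 6.5 N on the wrist, and let go.
- **Closing:** With closed fingertips I pushed the lever over along its arc. I finished with a press of about 17 N on the flat grip, then backed off.

Last checks after letting go:
- **Lever:** the link pin stands at z ≈ 137.5 mm, against 136.5 mm expected with the lever closed. The pictures show the lever flat.
- **Claw:** the tip is at z ≈ 138–142 mm, down in the slot behind the lip.
- **Lid:** the seam looks thinner and closed in the pictures. The lid-edge estimates read 51.5 and 52.5 mm, which falls between shut (49.5) and ajar (53.1) and is within their 4 mm error. They do not confirm it is shut on their own.
- **Loose parts:** the socket, dial knob and carton look unmoved in the pictures. In the last look the scene camera's detector missed the socket and the top camera's missed the dial knob, but each was found by the other camera.

The gripper read about 13.8 mm on the 16 mm knob, on both grasps. The grip held throughout.

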